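# Walk the power unit home against its spring stops

### The job

Walk the heavy bench power unit forward, by alternate pushes on its two rear corners, until both spring plungers of the stop rail are pushed right in, and leave it standing there. Keep it facing the rail within about 10 degrees all the way and flat on the table, do not ram the stops, do not touch the sockets on its rear, and leave the other things on the table where they are.

Things in the scene. Friction and masses are not known exactly. Their poses are not given: they have to be found in the camera images.
- power_unit: grey sheet-steel box 140 mm deep (its x), 220 mm wide (y), 62 mm high, 2 to 3 kg, loose, too wide to grasp. Origin: centre of its underside; x points forward, from its rear (robot side) to its front; y to its left, z up. Its front starts 40 to 90 mm short of the plungers. Pushed at one rear corner it resists with 4 to 16 N at the finger and pivots about a point near its other side
- rear_sockets: black socket strip on the middle of the unit's rear face, fragile: 116 mm wide (58 mm to either side of the middle), 12 to 52 mm above the table, standing out 29 mm to the rear. Origin: on the rear face, 32 mm above the table; axes as the unit's
- rear_left_corner (a point): plain part of the unit's rear face where its left corner is pushed: 88 mm to the left of the middle, 30 mm above the table. The free flat reaches from the socket strip (58 mm from the middle) to the corner (110 mm). Axes as the unit's
- rear_right_corner (a point): the same at the right: 88 mm to the right of the middle, 30 mm above the table
- stop_rail: dark steel flat bar 44 x 250 x 8 mm bolted to the table, across the way of the unit; carries the two stops. Origin: middle of its underside under the line of the stop blocks; x points away from the robot (the way the unit is walked), y to the left along the bar
- stop_left: left stop: steel block 30 x 32 x 46 mm fixed to the rail, 75 mm left of its origin (own origin: its foot, 6 mm up). A hard steel screw, 32 mm above the table, points at the unit; its end lies 25 to 39 mm to the robot's side of the rail's origin, set differently for each stop and each time. A sprung brass plunger stands 7.5 mm out of it: about 0.5 N at first touch, 1.2 N when pushed right in
- stop_right: right stop: the same, 75 mm right of the rail's origin, its screw set independently. Once a plunger is pushed right in, the unit's front meets the hard end of the screw; the unit's friction then keeps the plunger in: a slow push of 20 to 25 N at the corner behind it then moves it no farther
- spindle_cap_centre (a point): bystander: brown stepped cap, 64 mm across, 55 mm high, beside the left end of the rail; point at its centre
- forged_arm_centre (a point): bystander: brown forged link arm, 34 x 121 x 38 mm, lying to the right of the unit; point at its centre
- bush_centre (a point): bystander: brown steel bush, 38 mm across and 58 mm long, lying to the right of the unit's front; point at its centre

How it is judged (in metres and radians):
At the end, for the whole second after the job is handed in: the power unit stands at rest, flat on the table, and its front bears on both plungers with more than 0.8 N, that is with each pushed in by at least about half of its 7.5 mm travel (contact force between power_unit and stop_left above 0.8 N and contact force between power_unit and stop_right above 0.8 N and angle between power_unit's own z axis and vertical below 0.03 rad and linear speed of power_unit below 0.01 m/s); the robot touches nothing.
It fails at once if the sockets on the unit's rear are touched (contact force between rear_sockets and anything else above 1 N).
It fails at once if the unit is turned more than 0.25 rad off the rail's direction (angle between the x axis of power_unit and the x axis of stop_rail, either way round above 0.25 rad).
It fails at once if the unit is tipped or lifted (angle between power_unit's own z axis and vertical above 0.08 rad or height (world z) of power_unit above 0.012 m).
It fails at once if a stop is rammed with more than 45 N (contact force between power_unit and stop_left above 45 N or contact force between power_unit and stop_right above 45 N).
It fails at once if a bystander is shifted by more than 15 mm (distance of any of spindle_cap_centre, forged_arm_centre, bush_centre from where it was at the start of the episode above 0.015 m).
It also fails if it takes over 72 s, if anything falls off the work surface, if the arm or the gripper's body presses on something with over 40 N, if the wrist force passes 120 N, or if a joint passes its speed limit or range.

### The arm

A 6-joint arm with a two-finger parallel gripper is mounted at the origin on a cart in front of the work surface, level with it; the furniture and walls round the work are solid. World frame = base frame: x ahead of the robot, y to its left, z up, the work surface at z = 0. Lengths are in mm, angles in degrees, forces in N, time in s.
With the tool pointing down it reaches from about 300 to 850 mm from the base axis. Payload 5.4 kg.
Tool frame: the origin (TCP) lies at the very end of the fingers, on their centre line; the grasp point (between the pads) lies 19 mm behind it (robot.grip_point_offset is the distance from the TCP to the grasp point, in mm); z points along the fingers, y is the direction in which the jaws open and shut (so a half turn about z gives the same grasp; the last joint's range is limited). The gripper opens to 85 mm and grips with 20 to 120 N. Pads are 22 mm wide; open, the fingers measure 114 mm over their backs; the gripper's body (76 mm by 85 mm) begins 54 mm behind the grasp point. The pads swing forward as they close: fully open they stand 13 mm farther back than shut.
Start: joints at [58.894, 9.076, 91.501, -0, 79.423, -12.038], TCP at [187.856, 543.43, 231.299] pointing down, gripper open.
Joint ranges: [-166.64, 166.64], [-54.1, 131.32], [10.49, 154.53], [-73.88, 253.88], [9.74, 151.15], [-171.62, 171.62]. Speed limits (degrees/s): [147.25, 147.25, 180, 180, 180, 180].

### API

Orientations are given as [roll, pitch, yaw] about the fixed x, y, z axes, in that order (R = Rz(yaw) Ry(pitch) Rx(roll)).
In Python, from workcell import robot gives the robot as it stands.
- The arm moves only by the tool send_rows, never from a script. Its argument "steps" is a list of rows, each a list of 3 entries, a list of its own where there are three numbers: the turn, a rotation vector about the tool's x, y, z in degrees, then the shift along the tool's x, y, z in mm, then the opening, from 0 (shut) to 1 (fully open). A call has 1 to 20 rows; each row shifts and turns the commanded pose from where the row before left it, along the tool's axes as they then stand; what a row does not reach is not made up. A row lasts 1/8 s, in which the tool goes at most 62.5 mm and 10.7 degrees, less where a joint would pass 70% of its speed; a pose out of reach is approached as far as the arm can. A call is refused whole if a number of a shift passes 62.5 or a number of a turn 10.7, either way. A call with a gripper value outside its range is refused whole. The fingers move at their own pace and stop on an object; the grip force is fixed at half the most. Time passes only in rows, so rows that do not move let the fingers close. It gives the time, the measured TCP pose, the force and the opening at its end, in the units of the state.
- robot.state(): the state, without advancing time (a new reading comes with each control period).
- robot.grab_frame(name): name is "side" or "top"; returns the picture (384x512x3 uint8, blue, green, red); there is no depth.
- robot.get_calibration(name): a dict with "mtx" (3x3 intrinsics, pixels), "camera_from_world" (4x4, takes a point from world to camera coordinates). Camera axes: x right, y down, z forward; pixel columns grow to the right and rows downward; lengths in mm; the calibration is good to about 2 mm. A picture is of the moment at which its call begins. get_calibration takes no time and is no camera call.
- robot.job_done(): hands the job in, once; it reports no verdict.
The state is a dict: "clock": time; "joints": joint angles; "dq": joint speeds; "tau": joint torques, N m; "eef_pos": TCP position; "ee_rot": TCP orientation; "force": force on the tool from outside, world axes, zero at the start; "wrist_torque": the same for the moment, N m; "finger_gap": finger opening in mm.
Only numpy, scipy, OpenCV 4.12 (cv2) and the standard library are available. Lean on these libraries where they do the work, as an engineer would, in place of code of your own. Each camera call takes 0.05 s, during which the arm holds its last target.

## Working session

There is one attempt and no reset: what is moved stays moved. The work goes in short steps, Python scripts to look and compute and a tool call to move; the robot and the scene stay as the last step left them, time stands still between calls to the robot, and variables do not carry over. Pictures are saved under pics/ and viewed, and the job is handed in when it is done.

Besides the shell and the picture viewer there is one more tool, called after ">>>" as name(argument=value, ...), one argument or row to a line, values as JSON. send_rows: Moves the arm, as the interface text tells. Its arguments: {"type":"object","properties":{"steps":{"type":"array"}},"required":["steps"]}

```bash
mkdir -p pics
python3 - <<'E'
from workcell import robot
import cv2,numpy as np
print(robot.state())
for n in("side","top"):
    cv2.imwrite(f"pics/{n}0.png",robot.grab_frame(n)); c=robot.get_calibration(n); print(n,np.round(c["mtx"],1).tolist(),np.round(c["camera_from_world"],3).tolist())
E
```

```text
{'clock': 0.0, 'joints': array([ 5.88941334e+01,  9.11555974e+00,  9.15734988e+01,  6.28750749e-04,
        7.94247046e+01, -1.20357333e+01]), 'dq': array([ 0.10403605,  0.1005811 ,  0.01388703, -0.00705466, -0.01802755,
       -0.01942398]), 'tau': array([ 1.43953948e-03, -3.96018970e+01, -3.31417000e+01, -5.22667215e-04,
        8.87261820e-03, -1.56562123e-05]), 'eef_pos': array([187.53624114, 542.90182711, 230.27680894]), 'ee_rot': array([-1.79888866e+02, -2.43263398e-02,  1.60929727e+02]), 'force': array([ 0.29082706, -0.30458789,  0.45023535]), 'wrist_torque': array([ 0.02705282, -0.00187742,  0.02151719]), 'finger_gap': 85.3610131881247}
side [[452.9, 0.0, 251.2], [0.0, 452.9, 192.4], [0.0, 0.0, 1.0]] [[0.882, -0.471, 0.014, -597.282], [-0.16, -0.328, -0.931, 113.421], [0.443, 0.819, -0.365, 913.574], [0.0, 0.0, 0.0, 1.0]]
top [[432.7, 0.0, 252.2], [0.0, 432.7, 189.1], [0.0, 0.0, 1.0]] [[-0.016, -1.0, -0.021, -108.67], [-0.982, 0.02, -0.189, 610.888], [0.19, 0.018, -0.982, 1069.65], [0.0, 0.0, 0.0, 1.0]]
```

Run:
```python
import cv2
for n in("side","top"):
    i=cv2.imread(f"pics/{n}0.png"); cv2.imwrite(f"pics/{n}0b.png",cv2.resize(i,(800,600),interpolation=cv2.INTER_CUBIC))
```

```text
(no output)
```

View pics/side0b.png

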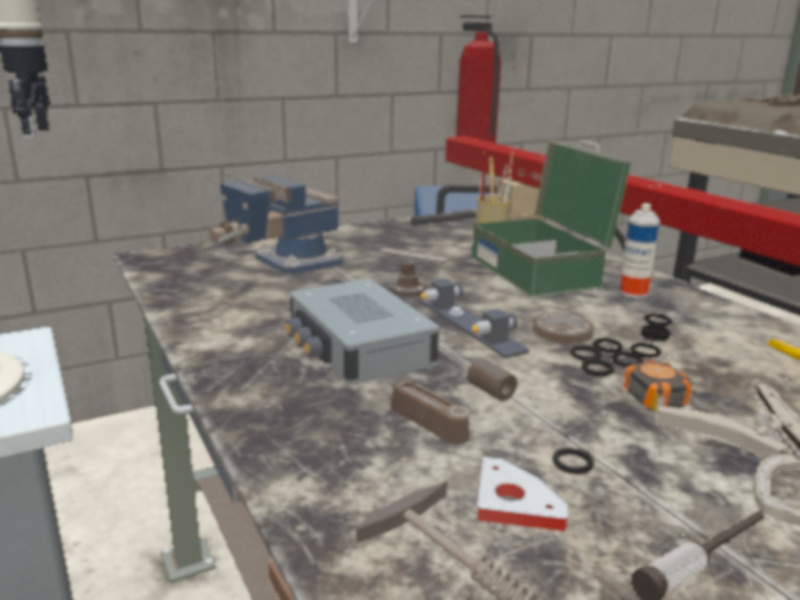

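View pics/top0b.png

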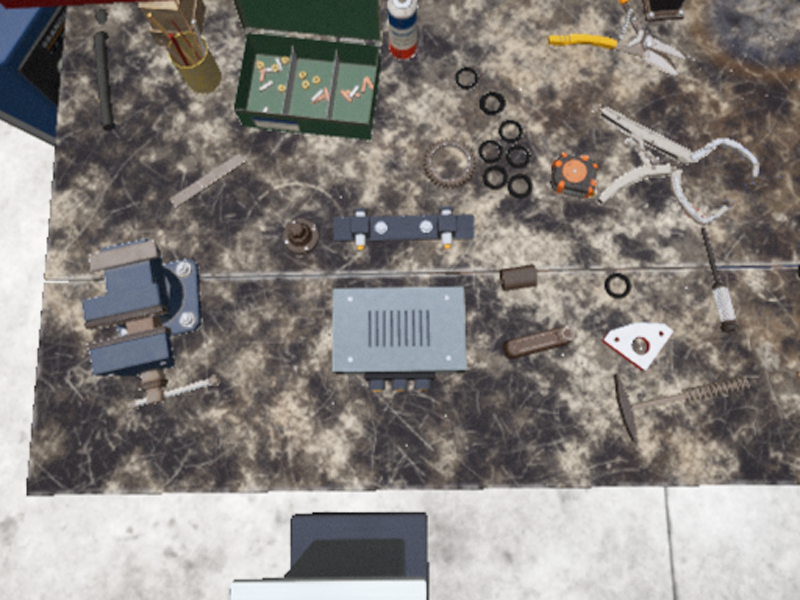

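```bash
cat > h.py <<'E'
import cv2,numpy as np
from workcell import robot
def crop(img,x0,y0,x1,y1,s,fn):
    c=cv2.resize(img[y0:y1,x0:x1],None,fx=s,fy=s,interpolation=cv2.INTER_CUBIC)
    for x in range((x0+9)//10*10,x1,10):
        cv2.line(c,(int((x-x0+.5)*s),0),(int((x-x0+.5)*s),6),(0,0,255),1); cv2.putText(c,str(x),(int((x-x0)*s)-8,18),0,.35,(0,255,255),1)
    for y in range((y0+9)//10*10,y1,10):
        cv2.line(c,(0,int((y-y0+.5)*s)),(6,int((y-y0+.5)*s)),(0,0,255),1); cv2.putText(c,str(y),(8,int((y-y0+.5)*s)+4),0,.35,(0,255,255),1)
    cv2.imwrite(fn,c)
CAL={n:robot.get_calibration(n) for n in("side","top")}
def unproj(n,u,v,z):
    c=CAL[n];T=np.array(c["camera_from_world"]);R=T[:3,:3];t=T[:3,3]
    d=R.T@np.linalg.solve(c["mtx"],[u,v,1.]);o=-R.T@t
    return o+d*(z-o[2])/d[2]
def proj(n,p):
    c=CAL[n];T=np.array(c["camera_from_world"]);q=c["mtx"]@(T[:3,:3]@np.asarray(p,float)+T[:3,3]);return q[:2]/q[2]
E
python3 - <<'E'
from h import *
i=cv2.imread("pics/top0.png")
crop(i,205,175,315,255,7,"pics/c1.png"); crop(i,175,125,315,185,5.7,"pics/c2.png")
i=cv2.imread("pics/side0.png"); crop(i,175,165,345,265,4.7,"pics/c3.png")
E
```

```text
(no output)
```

View pics/c1.png

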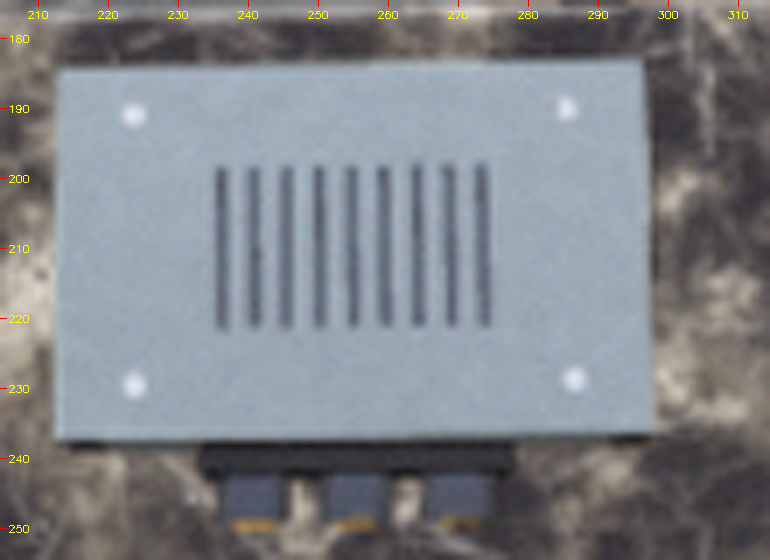

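View pics/c2.png

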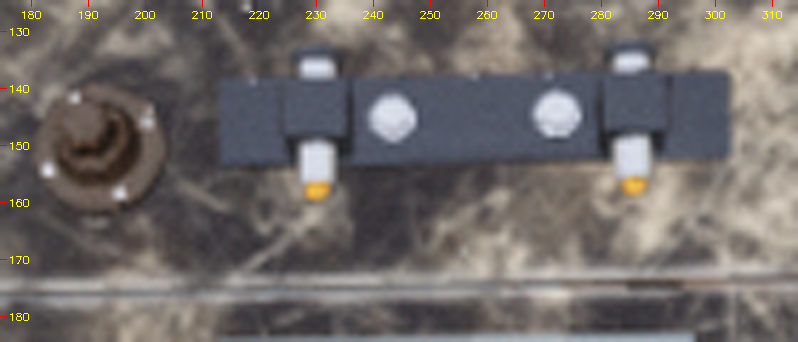

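View pics/c3.png

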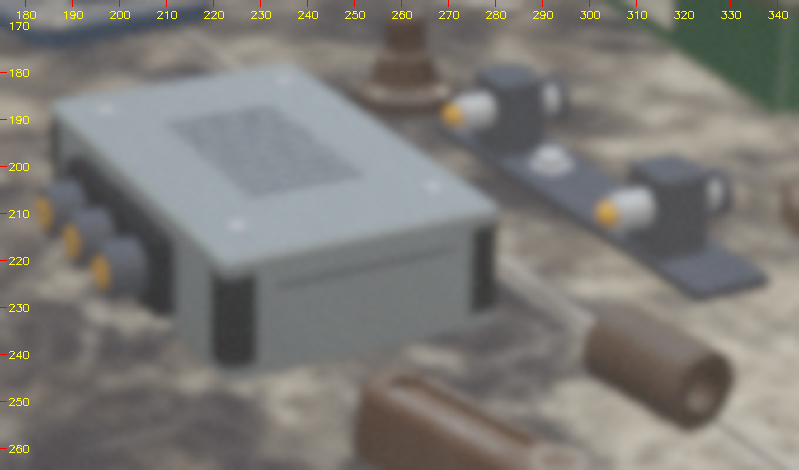

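Run:
```python
from h import *
P=lambda n,u,v,z,l:print(l,np.round(unproj(n,u,v,z),1))
for l,u,v in[("FL",212.8,184.4),("FR",296.4,183.1),("RL",212.4,237.4),("RR",298.1,236.4)]:P("top",u,v,62,l)
for l,u,v in[("railnl",213.1,153.4),("railnr",302.7,152.2),("railfl",213.3,138.5),("railfr",302.6,137)]:P("top",u,v,8,l)
for l,u,v in[("tipL",230.1,159.4),("tipR",285.7,158.7),("scrL",230.1,156.4),("scrR",285.6,155.7)]:P("top",u,v,32,l)
# side: crop s=4.7 off 175,165
f=lambda x,y:(x/4.7-.5+175,y/4.7-.5+165)
for l,x,y in[("FL",288,62),("RL",52,103),("RR",222,272),("FR",497,210)]:P("side",*f(x,y),62,"s"+l)
P("side",*f(447,114),32,"stipL");P("side",*f(600,214),32,"stipR")
for l,x,y in [("nR",698,298),("fR",768,278)]:P("side",*f(x,y),4,"srail"+l)
```

```text
FL [622.5 -17.4  62. ]
FR [ 621.5 -234.7   62. ]
RL [484.9 -16.5  62. ]
RR [ 483.6 -234.1   62. ]
railnl [721.3 -12.1   8. ]
railnr [ 719.3 -259.7    8. ]
railfl [764.3 -12.6   8. ]
railfr [ 763.  -261.1    8. ]
tipL [696.7 -60.8  32. ]
tipR [ 695.4 -210.9   32. ]
scrL [705.1 -60.8  32. ]
scrR [ 703.8 -210.8   32. ]
sFL [621.3 -19.6  62. ]
sRL [485.1 -23.3  62. ]
sRR [ 478.4 -245.7   62. ]
sFR [ 617.7 -241.    62. ]
stipL [699.4 -57.9  32. ]
stipR [ 697.7 -209.    32. ]
srailnR [ 720.8 -260.8    4. ]
srailfR [ 765.2 -257.9    4. ]
```

>>> send_rows(
  steps=[
    [[0,0,-9.55],[0,0,0],0],
    [[0,0,-9.55],[0,0,0],0],
    [[0,0,0],[-15,-36,0],0],
    [[0,0,0],[-15,-36,0],0],
    [[0,0,0],[-15,-36,0],0],
    [[0,0,0],[-15,-36,0],0],
    [[0,0,0],[-15,-36,0],0],
    [[0,0,0],[-15,-36,0],0],
    [[0,0,0],[-15,-36,0],0],
    [[0,0,0],[-15,-36,0],0],
    [[0,0,0],[-15,-36,0],0],
    [[0,0,0],[-15,-36,0],0],
    [[0,0,0],[-15,-36,0],0],
    [[0,0,0],[-15,-36,0],0],
    [[0,0,0],[-15,-36,0],0],
    [[0,0,0],[-15,-36,0],0],
    [[0,0,0],[-15,-36,0],0],
    [[0,0,0],[-15,-36,0],0],
    [[0,0,0],[0,0,0],0],
    [[0,0,0],[0,0,0],0],
  ],
)

```text
clock: 2.6
eef_pos: [427.7, -31.9, 230.9]
ee_rot: [180.0, -0.1, -180.0]
force: [-0.1, 1.0, -0.1]
finger_gap: -0.0
```

>>> send_rows(
  steps=[
    [[0,0,0],[0,-5,50],0],
    [[0,0,0],[0,0,50],0],
    [[0,0,0],[0,0,50],0],
    [[0,0,0],[0,0,35],0],
    [[0,0,0],[0,0,22],0],
    [[0,0,0],[-15,0,0],0],
    [[0,0,0],[0,0,0],0],
    [[0,0,0],[0,0,0],0],
  ],
)

```text
clock: 3.6
eef_pos: [442.9, -36.8, 24.6]
ee_rot: [-180.0, 0.0, -179.9]
force: [0.4, 0.3, -0.1]
finger_gap: -0.3
```

Run:
```python
from h import *
i=robot.grab_frame("top");j=robot.grab_frame("side")
crop(i,190,170,320,265,6,"pics/d1.png");crop(j,165,130,325,260,4.9,"pics/d2.png")
print(robot.state()["eef_pos"],robot.state()["force"])
```

```text
[442.88827167 -37.09214327  24.56267621] [ 0.27416395  0.25691647 -0.57473799]
```

View pics/d1.png

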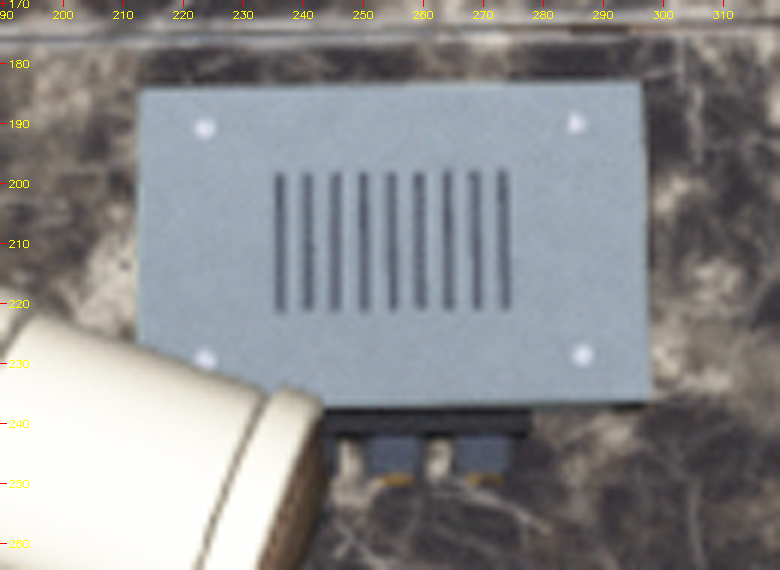

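View pics/d2.png

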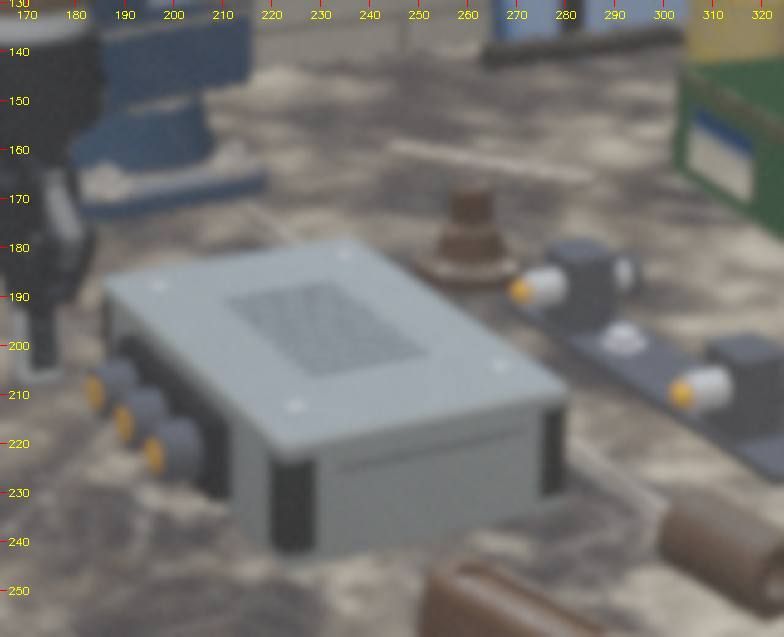

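>>> send_rows(
  steps=[
    [[0,0,0],[-10,0,0],0],
    [[0,0,0],[-10,0,0],0],
    [[0,0,0],[-2.5,0,0],0],
    [[0,0,0],[-2.5,0,0],0],
    [[0,0,0],[-2.5,0,0],0],
    [[0,0,0],[-2.5,0,0],0],
    [[0,0,0],[-2.5,0,0],0],
    [[0,0,0],[-2.5,0,0],0],
    [[0,0,0],[-2.5,0,0],0],
    [[0,0,0],[-2.5,0,0],0],
  ],
)

```text
clock: 4.95
eef_pos: [476.9, -35.5, 23.2]
ee_rot: [179.8, -0.9, -179.9]
force: [-23.7, 5.5, 22.7]
finger_gap: 0.1
```

Run:
```python
from h import *
i=robot.grab_frame("top");j=robot.grab_frame("side")
crop(i,190,130,320,250,6,"pics/e1.png");crop(j,165,130,325,260,4.9,"pics/e2.png")
print(robot.state()["eef_pos"],robot.state()["force"])
```

```text
[477.30423965 -35.41025046  23.2440016 ] [-20.56462409   4.30514744  18.80956263]
```

View pics/e1.png

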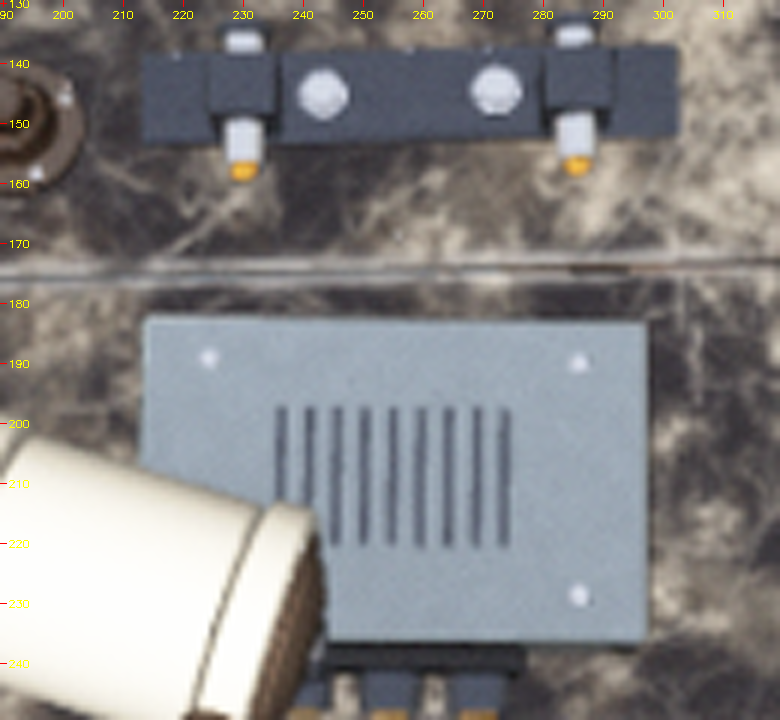

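View pics/e2.png

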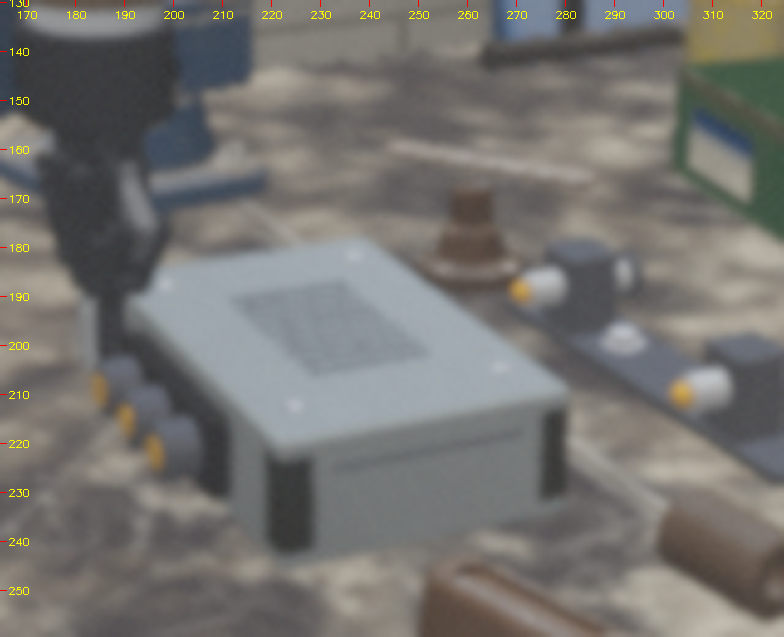

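>>> send_rows(
  steps=[
    [[0,0,0],[16,-2,0],0],
    [[0,0,0],[0,0,-12],0],
    [[0,0,0],[-10,0,0],0],
    [[0,0,0],[-4,0,0],0],
    [[0,0,0],[-2,0,0],0],
    [[0,0,0],[-2,0,0],0],
    [[0,0,0],[-2,0,0],0],
  ],
)

```text
clock: 5.92
eef_pos: [483.0, -38.1, 35.2]
ee_rot: [179.8, -0.7, -179.9]
force: [-19.9, 3.2, 14.3]
finger_gap: -0.3
```

>>> send_rows(
  steps=[
    [[0,0,0],[36,0,0],0],
    [[0,0,0],[36,0,0],0],
    [[0,0,0],[0,-60,0],0],
    [[0,0,0],[0,-60,0],0],
    [[0,0,0],[0,-60,0],0],
    [[0,0,0],[0,0,0],0],
    [[0,0,0],[-30,0,0],0],
    [[0,0,0],[-20,0,0],0],
    [[0,0,0],[-3,0,0],0],
    [[0,0,0],[-3,0,0],0],
    [[0,0,0],[-3,0,0],0],
    [[0,0,0],[-3,0,0],0],
    [[0,0,0],[-3,0,0],0],
    [[0,0,0],[-3,0,0],0],
  ],
)

```text
clock: 7.68
eef_pos: [479.6, -220.5, 35.9]
ee_rot: [-179.9, -0.4, -179.9]
force: [-14.1, -7.1, 4.5]
finger_gap: -0.3
```

Run:
```python
from h import *
i=robot.grab_frame("top")
crop(i,190,130,320,250,6,"pics/f1.png")
print(robot.state()["eef_pos"],robot.state()["force"])
```

```text
[ 480.13063431 -220.54121593   35.88736597] [-11.66957238  -8.28096393   3.55235333]
```

View pics/f1.png

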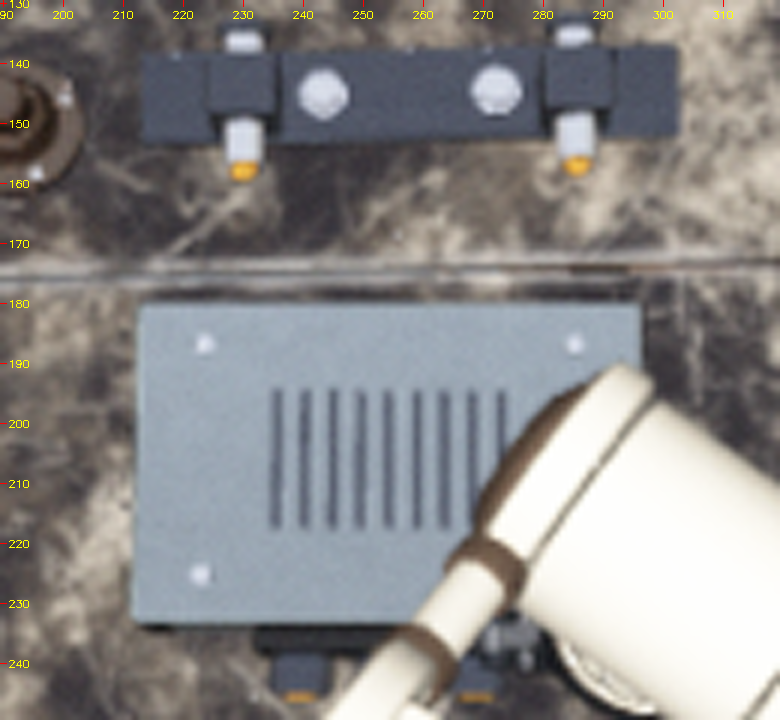

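>>> send_rows(
  steps=[
    [[0,0,0],[-3,0,0],0],
    [[0,0,0],[-3,0,0],0],
    [[0,0,0],[-3,0,0],0],
    [[0,0,0],[-3,0,0],0],
    [[0,0,0],[0,0,0],0],
  ],
)

```text
clock: 8.35
eef_pos: [492.0, -220.6, 35.6]
ee_rot: [-179.9, -0.4, -179.9]
force: [-11.1, -7.9, 2.4]
finger_gap: 0.1
```

>>> send_rows(
  steps=[
    [[0,0,0],[39,0,0],0],
    [[0,0,0],[39,0,0],0],
    [[0,0,0],[0,60,0],0],
    [[0,0,0],[0,60,0],0],
    [[0,0,0],[0,60,0],0],
    [[0,0,0],[0,0,0],0],
    [[0,0,0],[-30,0,0],0],
    [[0,0,0],[-26,0,0],0],
    [[0,0,0],[-3,0,0],0],
    [[0,0,0],[-3,0,0],0],
    [[0,0,0],[-3,0,0],0],
    [[0,0,0],[-3,0,0],0],
    [[0,0,0],[-3,0,0],0],
    [[0,0,0],[-3,0,0],0],
    [[0,0,0],[-3,0,0],0],
    [[0,0,0],[-3,0,0],0],
    [[0,0,0],[-3,0,0],0],
    [[0,0,0],[-3,0,0],0],
    [[0,0,0],[-3,0,0],0],
  ],
)

```text
clock: 10.72
eef_pos: [499.2, -36.2, 34.0]
ee_rot: [179.6, -1.0, -179.9]
force: [-19.3, 8.5, 12.0]
finger_gap: -0.3
```

Run:
```python
from h import *
i=robot.grab_frame("top")
crop(i,190,130,320,250,6,"pics/g1.png")
print(robot.state()["eef_pos"],robot.state()["force"])
```

```text
[499.93146702 -36.28854677  33.96990002] [-14.41060686   7.80147719   5.32643979]
```

View pics/g1.png

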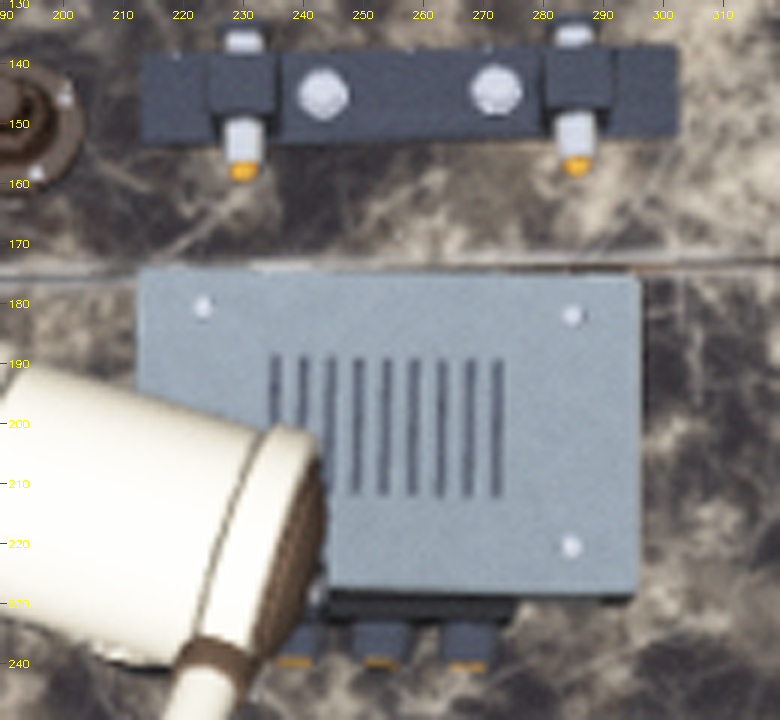

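>>> send_rows(
  steps=[
    [[0,0,0],[-3,0,0],0],
    [[0,0,0],[-3,0,0],0],
    [[0,0,0],[-3,0,0],0],
    [[0,0,0],[0,0,0],0],
  ],
)

```text
clock: 11.28
eef_pos: [509.0, -36.0, 33.8]
ee_rot: [179.6, -0.8, -179.9]
force: [-12.8, 8.5, 6.8]
finger_gap: -0.2
```

>>> send_rows(
  steps=[
    [[0,0,0],[43,0,0],0],
    [[0,0,0],[43,0,0],0],
    [[0,0,0],[0,-60,0],0],
    [[0,0,0],[0,-60,0],0],
    [[0,0,0],[0,-58,0],0],
    [[0,0,0],[0,0,0],0],
    [[0,0,0],[-30,0,0],0],
    [[0,0,0],[-26,0,0],0],
    [[0,0,0],[-3,0,0],0],
    [[0,0,0],[-3,0,0],0],
    [[0,0,0],[-3,0,0],0],
    [[0,0,0],[-3,0,0],0],
    [[0,0,0],[-3,0,0],0],
    [[0,0,0],[-3,0,0],0],
    [[0,0,0],[-3,0,0],0],
    [[0,0,0],[-3,0,0],0],
    [[0,0,0],[-3,0,0],0],
    [[0,0,0],[-3,0,0],0],
    [[0,0,0],[-3,0,0],0],
  ],
)

```text
clock: 13.65
eef_pos: [514.4, -218.9, 35.6]
ee_rot: [-179.9, -0.5, -179.9]
force: [-13.8, -7.5, 3.5]
finger_gap: 0.0
```

Run:
```python
from h import *
i=robot.grab_frame("top")
crop(i,190,130,320,250,6,"pics/h1.png")
print(robot.state()["eef_pos"],robot.state()["force"])
```

```text
[ 514.95327608 -218.86257938   35.63468568] [-11.00718588  -8.10510605   2.44493629]
```

View pics/h1.png

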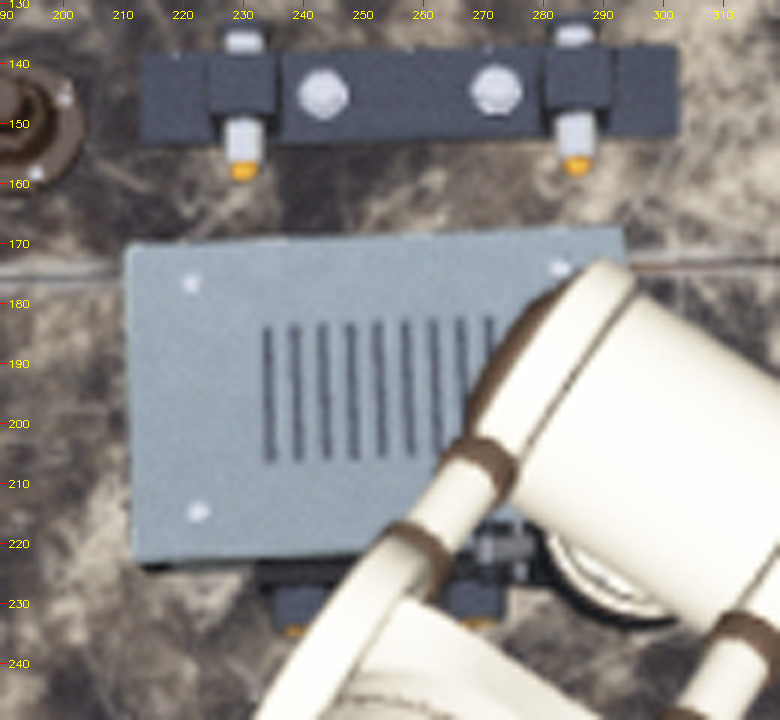

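>>> send_rows(
  steps=[
    [[0,0,0],[-3,0,0],0],
    [[0,0,0],[-3,0,0],0],
    [[0,0,0],[0,0,0],0],
    [[0,0,0],[43,0,0],0],
    [[0,0,0],[43,0,0],0],
    [[0,0,0],[0,60,0],0],
    [[0,0,0],[0,60,0],0],
    [[0,0,0],[0,60,0],0],
    [[0,0,0],[0,0,0],0],
    [[0,0,0],[-30,0,0],0],
    [[0,0,0],[-30,0,0],0],
    [[0,0,0],[-3,0,0],0],
    [[0,0,0],[-3,0,0],0],
    [[0,0,0],[-3,0,0],0],
    [[0,0,0],[-3,0,0],0],
    [[0,0,0],[-3,0,0],0],
    [[0,0,0],[-3,0,0],0],
    [[0,0,0],[-3,0,0],0],
    [[0,0,0],[-3,0,0],0],
    [[0,0,0],[-3,0,0],0],
  ],
)

```text
clock: 16.2
eef_pos: [518.9, -34.9, 34.2]
ee_rot: [179.7, -0.9, -179.9]
force: [-17.1, 5.3, 8.3]
finger_gap: 0.2
```

Run:
```python
from h import *
i=robot.grab_frame("top")
crop(i,190,130,320,250,6,"pics/i1.png")
print(robot.state()["eef_pos"],robot.state()["force"])
```

```text
[519.43722829 -34.83593781  34.1669507 ] [-15.65335405   6.11160028   7.81504725]
```

View pics/i1.png

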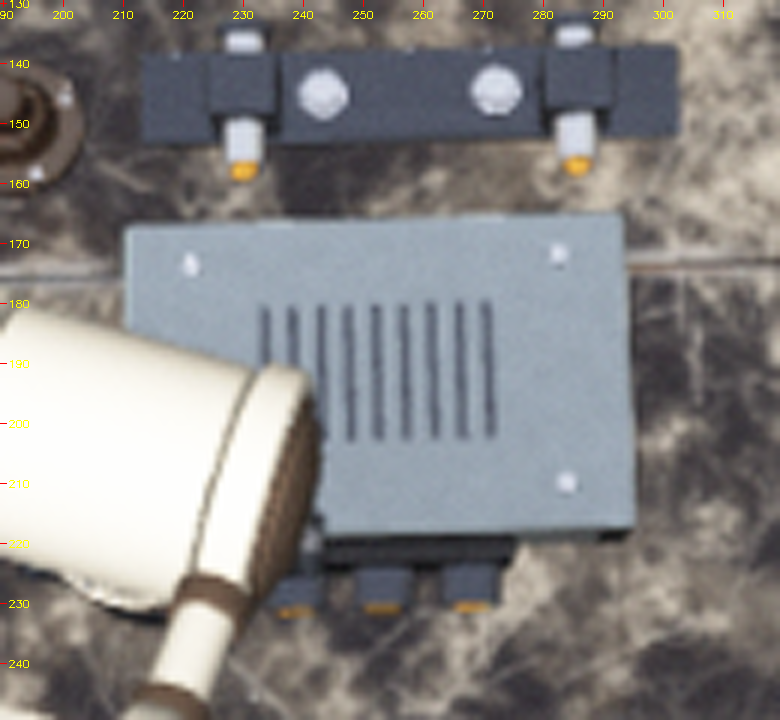

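>>> send_rows(
  steps=[
    [[0,0,0],[-3,0,0],0],
    [[0,0,0],[-3,0,0],0],
    [[0,0,0],[-3,0,0],0],
    [[0,0,0],[-3,0,0],0],
    [[0,0,0],[0,0,0],0],
    [[0,0,0],[44,0,0],0],
    [[0,0,0],[44,0,0],0],
    [[0,0,0],[0,-60,0],0],
    [[0,0,0],[0,-60,0],0],
    [[0,0,0],[0,-58,0],0],
    [[0,0,0],[0,0,0],0],
    [[0,0,0],[-30,0,0],0],
    [[0,0,0],[-36,0,0],0],
    [[0,0,0],[-3,0,0],0],
    [[0,0,0],[-3,0,0],0],
    [[0,0,0],[-3,0,0],0],
    [[0,0,0],[-3,0,0],0],
    [[0,0,0],[-3,0,0],0],
    [[0,0,0],[-3,0,0],0],
  ],
)

```text
clock: 18.62
eef_pos: [528.9, -216.3, 35.7]
ee_rot: [-180.0, -0.5, -180.0]
force: [-15.0, -6.6, 6.8]
finger_gap: 0.2
```

Run:
```python
from h import *
i=robot.grab_frame("top")
crop(i,190,130,320,250,6,"pics/j1.png")
print(robot.state()["eef_pos"],robot.state()["force"])
```

```text
[ 529.46400369 -216.36546405   35.71799777] [-12.9054642   -5.33703524   4.35673401]
```

View pics/j1.png

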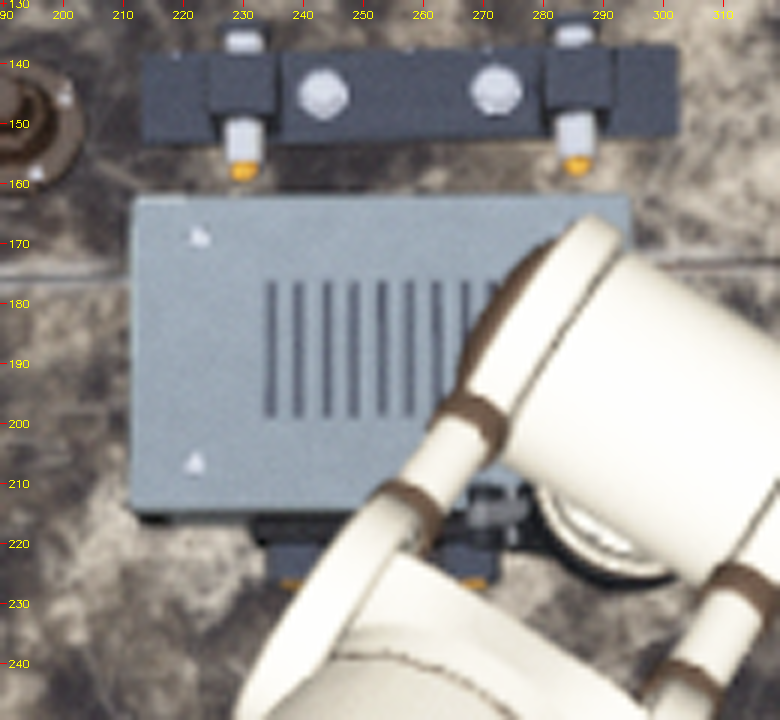

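>>> send_rows(
  steps=[
    [[0,0,0],[-3,0,0],0],
    [[0,0,0],[-3,0,0],0],
    [[0,0,0],[-3,0,0],0],
    [[0,0,0],[-3,0,0],0],
    [[0,0,0],[0,0,0],0],
    [[0,0,0],[44,0,0],0],
    [[0,0,0],[44,0,0],0],
    [[0,0,0],[0,60,0],0],
    [[0,0,0],[0,60,0],0],
    [[0,0,0],[0,60,0],0],
    [[0,0,0],[0,0,0],0],
    [[0,0,0],[-30,0,0],0],
    [[0,0,0],[-36,0,0],0],
    [[0,0,0],[-3,0,0],0],
    [[0,0,0],[-3,0,0],0],
    [[0,0,0],[-3,0,0],0],
    [[0,0,0],[-3,0,0],0],
    [[0,0,0],[-3,0,0],0],
    [[0,0,0],[-3,0,0],0],
  ],
)

```text
clock: 21.05
eef_pos: [535.3, -34.0, 34.8]
ee_rot: [179.8, -0.8, -179.9]
force: [-18.2, 3.6, 10.1]
finger_gap: -0.1
```

Run:
```python
from h import *
i=robot.grab_frame("top")
crop(i,190,130,320,250,6,"pics/k1.png")
print(robot.state()["eef_pos"],robot.state()["force"])
```

```text
[535.68046406 -33.79597781  34.73082474] [-15.22152008   2.6045603    9.25972073]
```

View pics/k1.png

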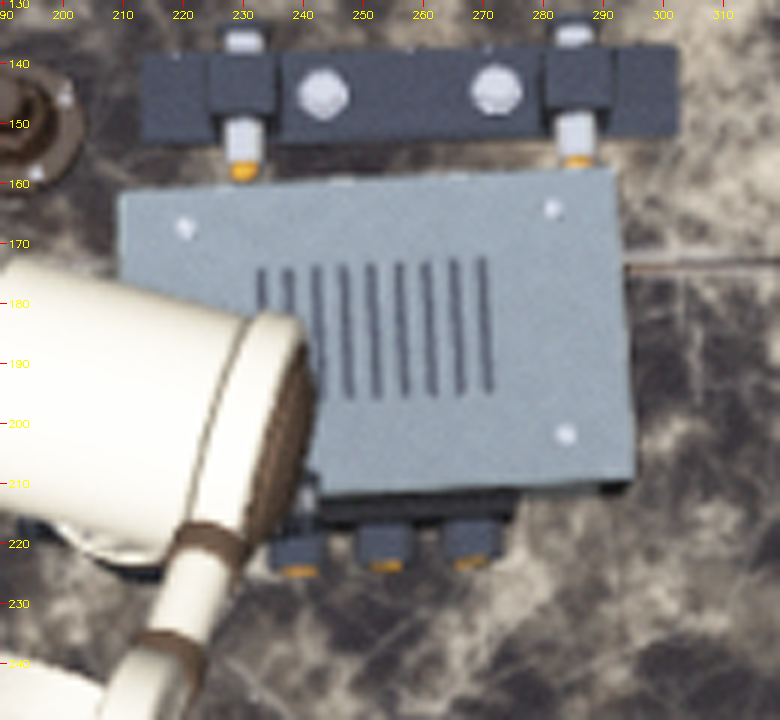

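>>> send_rows(
  steps=[
    [[0,0,0],[-3,0,0],0],
    [[0,0,0],[-3,0,0],0],
    [[0,0,0],[-3,0,0],0],
    [[0,0,0],[-3,0,0],0],
    [[0,0,0],[0,0,0],0],
  ],
)

```text
clock: 21.72
eef_pos: [546.6, -32.4, 34.0]
ee_rot: [179.7, -0.9, -179.9]
force: [-16.8, 8.3, 7.8]
finger_gap: -0.0
```

Run:
```python
from h import *
i=robot.grab_frame("top");j=robot.grab_frame("side")
crop(i,190,130,320,230,6,"pics/l1.png");crop(j,205,150,345,250,5.6,"pics/l2.png")
print(robot.state()["eef_pos"],robot.state()["force"])
```

```text
[546.59308801 -32.42735239  34.02654908] [-16.14366732   7.86129123   9.19090196]
```

View pics/l1.png

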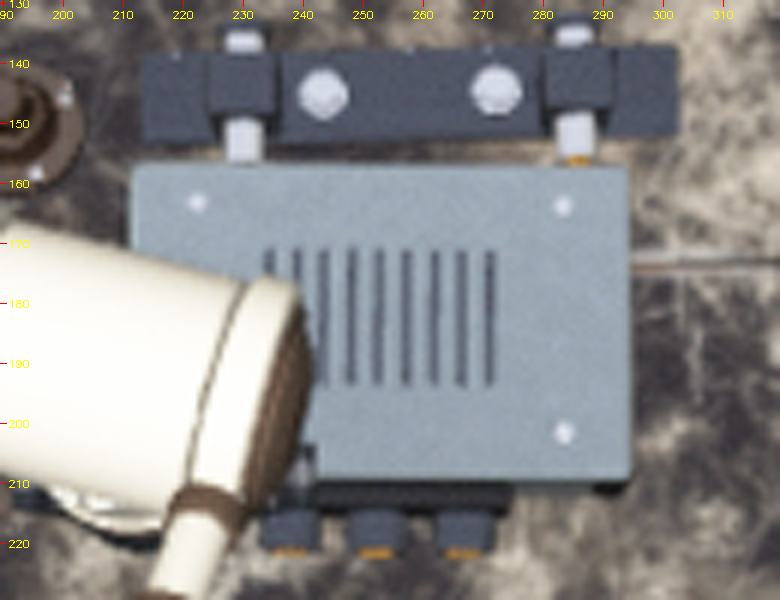

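View pics/l2.png

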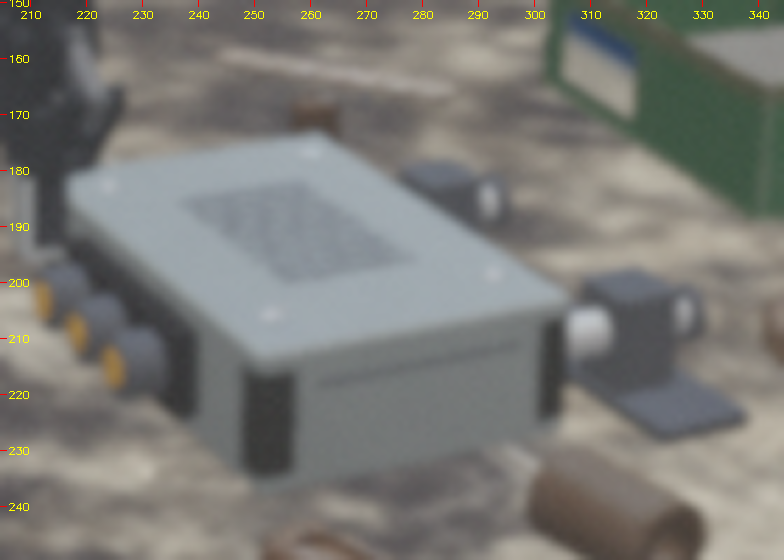

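>>> send_rows(
  steps=[
    [[0,0,0],[40,0,0],0],
    [[0,0,0],[40,0,0],0],
    [[0,0,0],[0,-60,0],0],
    [[0,0,0],[0,-60,0],0],
    [[0,0,0],[0,-60,0],0],
    [[0,0,0],[0,0,0],0],
    [[0,0,0],[-30,0,0],0],
    [[0,0,0],[-30,0,0],0],
    [[0,0,0],[-3,0,0],0],
    [[0,0,0],[-3,0,0],0],
    [[0,0,0],[-3,0,0],0],
    [[0,0,0],[-3,0,0],0],
    [[0,0,0],[-2,0,0],0],
    [[0,0,0],[-2,0,0],0],
    [[0,0,0],[-2,0,0],0],
    [[0,0,0],[-2,0,0],0],
    [[0,0,0],[-2,0,0],0],
    [[0,0,0],[0,0,0],0],
  ],
)

```text
clock: 24.08
eef_pos: [550.7, -217.2, 35.8]
ee_rot: [-179.9, -0.6, -179.9]
force: [-16.3, -8.0, 6.9]
finger_gap: -0.3
```

Run:
```python
from h import *
i=robot.grab_frame("top");j=robot.grab_frame("side")
crop(i,190,130,320,230,6,"pics/m1.png");crop(j,205,150,345,250,5.6,"pics/m2.png")
print(robot.state()["eef_pos"],robot.state()["force"])
```

```text
[ 550.72349973 -217.18534048   35.83780278] [-16.30046652  -7.65461982   6.88982899]
```

View pics/m1.png

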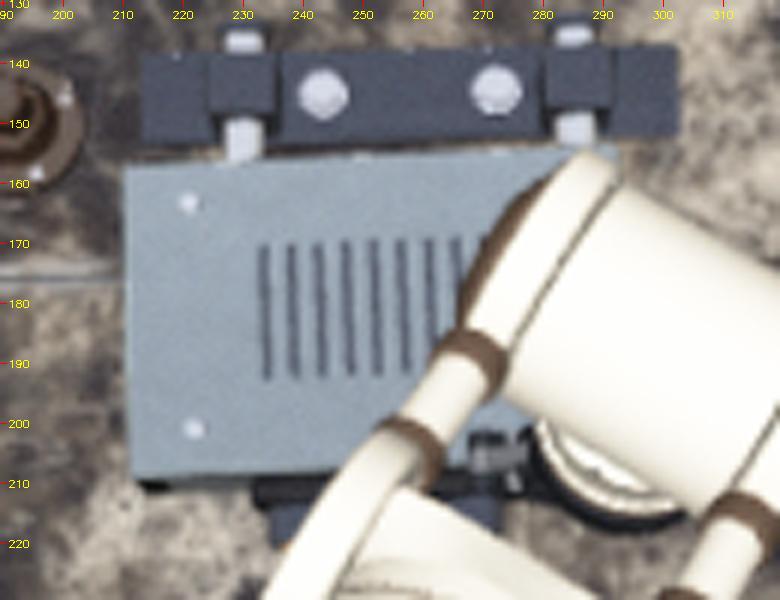

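View pics/m2.png

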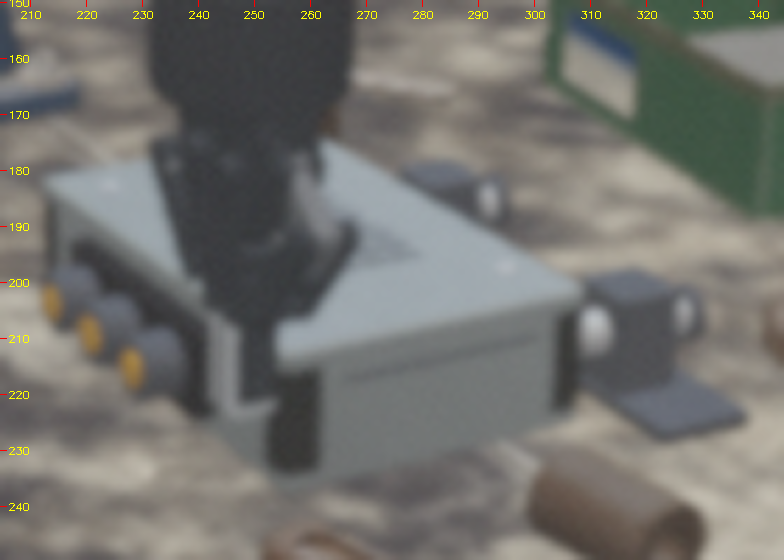

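>>> send_rows(
  steps=[
    [[0,0,0],[40,0,0],0],
    [[0,0,0],[40,0,0],0],
    [[0,0,0],[0,60,0],0],
    [[0,0,0],[0,60,0],0],
    [[0,0,0],[0,60,0],0],
    [[0,0,0],[0,0,0],0],
    [[0,0,0],[-30,0,0],0],
    [[0,0,0],[-30,0,0],0],
    [[0,0,0],[-3,0,0],0],
    [[0,0,0],[-3,0,0],0],
    [[0,0,0],[-3,0,0],0],
    [[0,0,0],[-3,0,0],0],
    [[0,0,0],[-2,0,0],0],
    [[0,0,0],[-2,0,0],0],
    [[0,0,0],[-2,0,0],0],
    [[0,0,0],[-2,0,0],0],
    [[0,0,0],[-2,0,0],0],
    [[0,0,0],[0,0,0],0],
  ],
)

```text
clock: 26.42
eef_pos: [550.8, -33.3, 34.5]
ee_rot: [179.8, -0.9, -179.9]
force: [-18.6, 3.9, 11.2]
finger_gap: 0.0
```

Run:
```python
from h import *
i=robot.grab_frame("top")
crop(i,190,130,320,230,6,"pics/n1.png")
print(robot.state()["eef_pos"],robot.state()["force"])
```

```text
[550.81697784 -33.31511657  34.54772299] [-18.85704416   4.9165541   11.27193802]
```

View pics/n1.png

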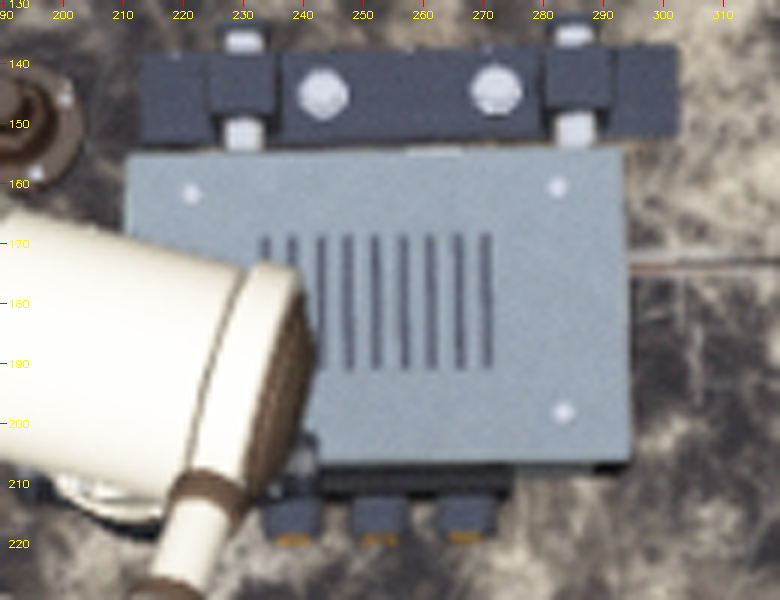

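>>> send_rows(
  steps=[
    [[0,0,0],[-1.5,0,0],0],
    [[0,0,0],[-1.5,0,0],0],
    [[0,0,0],[-1.5,0,0],0],
    [[0,0,0],[-1,0,0],0],
    [[0,0,0],[0,0,0],0],
  ],
)

```text
clock: 27.1
eef_pos: [551.6, -33.3, 33.7]
ee_rot: [179.8, -1.5, -179.8]
force: [-35.2, 2.2, 22.7]
finger_gap: -0.2
```

>>> send_rows(
  steps=[
    [[0,0,0],[40,0,0],0],
    [[0,0,0],[44,0,0],0],
    [[0,0,0],[0,-60,0],0],
    [[0,0,0],[0,-60,0],0],
    [[0,0,0],[0,-60,0],0],
    [[0,0,0],[0,0,0],0],
    [[0,0,0],[-30,0,0],0],
    [[0,0,0],[-30,0,0],0],
    [[0,0,0],[-2,0,0],0],
    [[0,0,0],[-2,0,0],0],
    [[0,0,0],[-2,0,0],0],
    [[0,0,0],[-2,0,0],0],
    [[0,0,0],[-2,0,0],0],
    [[0,0,0],[-1,0,0],0],
    [[0,0,0],[-1,0,0],0],
    [[0,0,0],[-1,0,0],0],
    [[0,0,0],[0,0,0],0],
  ],
)

```text
clock: 29.22
eef_pos: [550.0, -215.4, 36.2]
ee_rot: [180.0, -0.3, -179.9]
force: [-8.3, -0.1, 5.6]
finger_gap: -0.6
```

>>> send_rows(
  steps=[
    [[0,0,0],[-1,0,0],0],
    [[0,0,0],[-1,0,0],0],
    [[0,0,0],[-1,0,0],0],
    [[0,0,0],[0,0,0],0],
  ],
)

```text
clock: 29.72
eef_pos: [550.8, -215.7, 36.0]
ee_rot: [180.0, -0.6, -179.9]
force: [-17.3, -1.2, 11.7]
finger_gap: 0.2
```

Run:
```python
from h import *
i=robot.grab_frame("top");j=robot.grab_frame("side")
crop(i,190,130,320,230,6,"pics/o1.png");crop(j,205,150,345,250,5.6,"pics/o2.png")
print(robot.state()["eef_pos"],robot.state()["force"])
```

```text
[ 550.74304973 -215.70220401   36.02511676] [-17.73107935  -2.42964617  11.7116514 ]
```

View pics/o1.png

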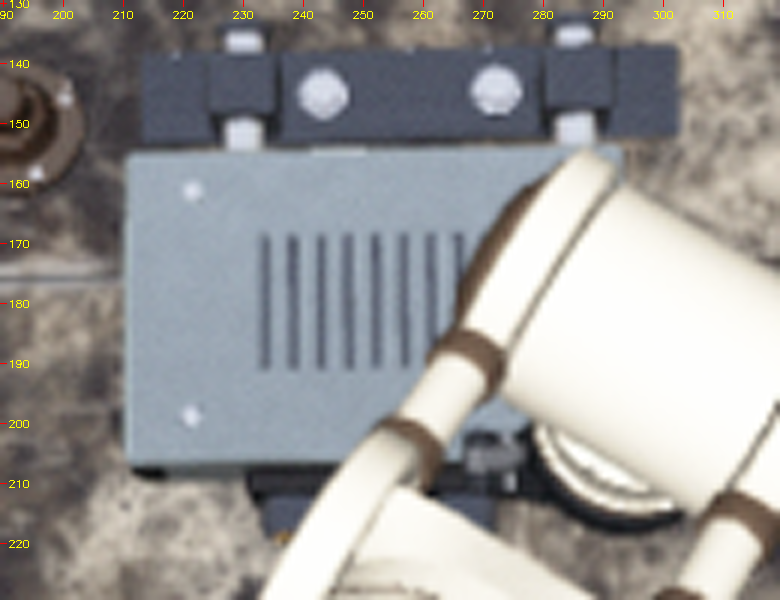

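View pics/o2.png

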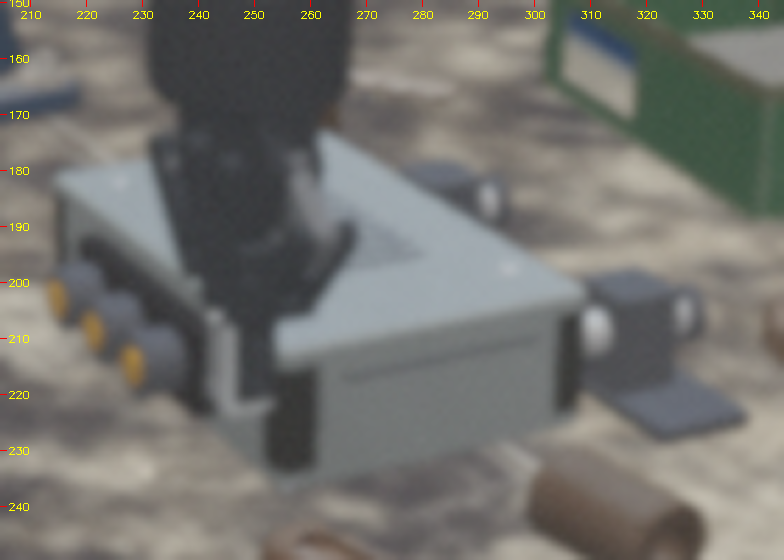

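>>> send_rows(
  steps=[
    [[0,0,0],[-1,0,0],0],
    [[0,0,0],[-1,0,0],0],
    [[0,0,0],[0,0,0],0],
    [[0,0,0],[0,0,0],0],
  ],
)

```text
clock: 30.32
eef_pos: [550.7, -215.7, 36.0]
ee_rot: [179.9, -0.8, -179.9]
force: [-25.5, -1.7, 18.1]
finger_gap: 0.2
```

>>> send_rows(
  steps=[
    [[0,0,0],[40,0,0],0],
    [[0,0,0],[44,0,0],0],
    [[0,0,0],[0,60,0],0],
    [[0,0,0],[0,60,0],0],
    [[0,0,0],[0,60,0],0],
    [[0,0,0],[0,0,0],0],
    [[0,0,0],[-30,0,0],0],
    [[0,0,0],[-30,0,0],0],
    [[0,0,0],[-2,0,0],0],
    [[0,0,0],[-2,0,0],0],
    [[0,0,0],[-2,0,0],0],
    [[0,0,0],[-2,0,0],0],
    [[0,0,0],[-2,0,0],0],
    [[0,0,0],[-2,0,0],0],
    [[0,0,0],[-2,0,0],0],
    [[0,0,0],[-1,0,0],0],
    [[0,0,0],[-1,0,0],0],
    [[0,0,0],[-1,0,0],0],
    [[0,0,0],[-1,0,0],0],
    [[0,0,0],[0,0,0],0],
  ],
)

```text
clock: 32.83
eef_pos: [550.8, -35.4, 36.3]
ee_rot: [-180.0, 0.0, -180.0]
force: [-0.3, -0.1, 0.5]
finger_gap: 0.1
```

>>> send_rows(
  steps=[
    [[0,0,0],[-1,0,0],0],
    [[0,0,0],[-1,0,0],0],
    [[0,0,0],[-1,0,0],0],
    [[0,0,0],[-1,0,0],0],
    [[0,0,0],[0,0,0],0],
  ],
)

```text
clock: 33.45
eef_pos: [551.7, -35.2, 35.6]
ee_rot: [180.0, -0.4, -179.9]
force: [-11.3, -0.4, 7.2]
finger_gap: -0.1
```

>>> send_rows(
  steps=[
    [[0,0,0],[-1,0,0],0],
    [[0,0,0],[-1,0,0],0],
    [[0,0,0],[-1,0,0],0],
    [[0,0,0],[0,0,0],0],
    [[0,0,0],[0,0,0],0],
  ],
)

```text
clock: 34.08
eef_pos: [551.7, -35.0, 35.0]
ee_rot: [179.9, -0.8, -179.9]
force: [-21.6, -2.0, 14.3]
finger_gap: 0.1
```

>>> send_rows(
  steps=[
    [[0,0,0],[30,0,0],0],
    [[0,0,0],[40,0,0],0],
    [[0,0,0],[40,0,0],0],
    [[0,0,0],[0,0,-60],0],
    [[0,0,0],[40,40,-60],0],
    [[0,0,0],[0,50,-50],0],
    [[0,0,0],[0,50,0],0],
    [[0,0,0],[0,50,0],0],
    [[0,0,0],[0,0,0],0],
  ],
)

```text
clock: 35.2
eef_pos: [417.0, 141.8, 186.2]
ee_rot: [180.0, 0.0, -179.7]
force: [0.2, -0.9, -0.4]
finger_gap: 0.2
```

Run:
```python
from h import *
i=robot.grab_frame("top");j=robot.grab_frame("side")
cv2.imwrite("pics/topF.png",i);cv2.imwrite("pics/sideF.png",j)
crop(i,175,130,315,230,5.7,"pics/p1.png");crop(j,205,150,345,250,5.6,"pics/p2.png")
print(robot.state()["eef_pos"],robot.state()["force"])
```

```text
[417.2864104  139.19973353 185.95733759] [0.24094085 0.69765223 0.07078933]
```

View pics/p1.png

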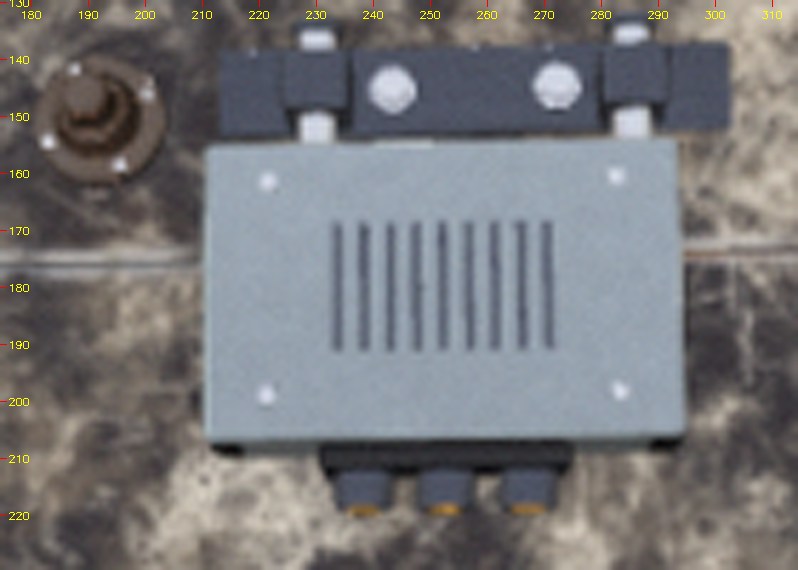

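View pics/p2.png

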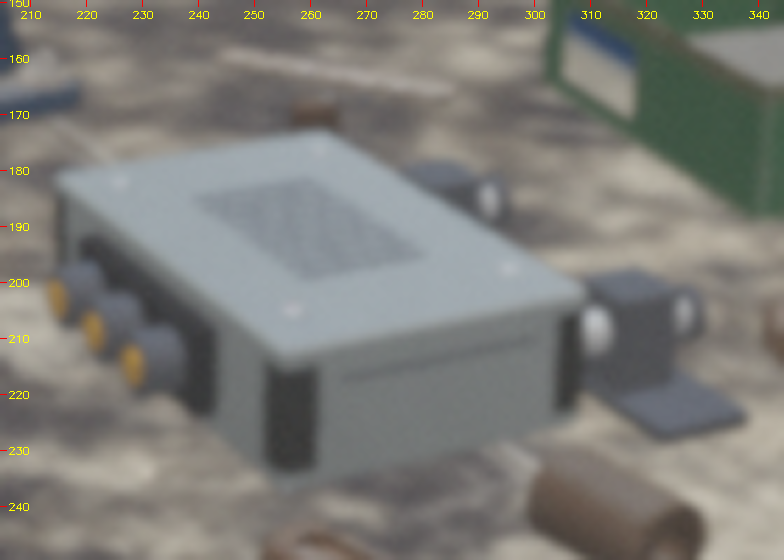

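Run:
```python
from h import *
f=lambda x,y:(x/5.7-.5+175,y/5.7-.5+130)
for p in[(207,147),(677,140),(205,438),(684,433)]:print(np.round(unproj("top",*f(*p),62),1))
f=lambda x,y:(x/5.6-.5+205,y/5.6-.5+150)
for p in[(320,130),(583,295),(285,355),(58,180)]:print("s",np.round(unproj("side",*f(*p),62),1))
print(np.round(unproj("side",*f(585,335),32),1))
for x in (697,700,703,706): print(x,np.round(proj("top",[x,-60.5,32+6]),1),np.round(proj("top",[x,-211,32+6]),1),np.round(proj("top",[x,-60.5,32]),1))
```

```text
[701. -12.  62.]
[ 699.6 -229.2   62. ]
[564.9 -11.4  62. ]
[ 563.  -227.7   62. ]
s [699.7 -14.1  62. ]
s [ 694.9 -235.6   62. ]
s [ 560.8 -234.6   62. ]
s [561.7 -23.3  62. ]
[ 714.1 -212.6   32. ]
697 [229.8 158.7] [285.9 157.5] [230.  159.3]
700 [229.8 157.6] [285.8 156.5] [230.  158.2]
703 [229.8 156.6] [285.8 155.4] [230.  157.1]
706 [229.8 155.5] [285.8 154.3] [230.  156.1]
```

```bash
python3 -c "
from workcell import robot
print(robot.job_done(), robot.state()['clock'])"
```

```text
the job is handed in; nothing more can be done
the job is handed in; nothing more can be done
```

I walked the power unit forward about 78 mm by alternate pushes with the shut fingers on its two rear corners. It now stands against both stops with the arm clear, and the job was handed in at about 35 s. No verdict was reported.

- **Stops:** A last slow push of 25 N at the right corner and 22 N at the left no longer moved the unit. Before that, one push at the left corner peaked at about 35 N at the finger, within 1 mm of motion. I did not measure the force on the stop itself, but it should be below that, since the table takes part of the push.
- **Final pictures:** The front edge is parallel to the rail within about 0.5°. It lies at x ≈ 701 mm on the left and 699.6 mm on the right, with neither brass tip showing. The screw ends read about 702–704 mm, so the pictures fit plungers nearly or fully in but cannot settle it within their 2 mm error; the force checks are the stronger evidence.
- **Facing and bystanders:** The unit stayed within an estimated 6° of the rail all the way. The spindle cap looks undisturbed in the last picture. I did not measure the forged arm and the bush again, but the arm never went near them. The fingers stayed about 15–20 mm clear of the sockets by my reckoning.
- **Disagreements:** The two cameras disagreed by up to 5 mm on the front edge. The pushes also pressed down on the unit, by up to 23 N, which I did not intend. Raising the fingertips about 12 mm eased that only in part.

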